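# Tip the tissue box over on to its taped spot

### The arm

A 6-joint arm with a two-finger parallel gripper is mounted at the origin on the work surface. World frame = base frame: x ahead of the robot, y to its left, z up, the work surface at z = 0. Lengths are in mm, angles in rad, forces in N, time in s.
With the tool pointing down it reaches from about 350 to 950 mm from the base axis. Payload 17.4 kg.
Tool frame: the origin (TCP) lies at the very end of the fingers, on their centre line; the grasp point (between the pads) lies 19 mm behind it; z points along the fingers, y is the line along which they close (so a half turn about z gives the same grasp; the last joint's range is limited). The gripper opens to 93 mm and grips with 3 to 60 N. Pads are 15 mm wide; open, the fingers measure 128 mm over their backs; the gripper's body (75 mm by 188 mm) begins 65 mm behind the grasp point.
Start: joints at [-1.333, 0.116, 1.442, -0, 1.584, -0.038], TCP at [183.804, -649.499, 218.646] pointing down, gripper open.
Joint ranges: [-2.83, 2.83], [-0.83, 2.19], [0.07, 2.5], [-1.14, 4.28], [0.01, 3], [-2.97, 2.97]. Speed limits (rad/s): [1.89, 1.89, 2.22, 3.14, 3.14, 3.14].

### API

Orientations are given as a rotation vector (axis times angle).
In Python, from bench import state, get_image, camera_params, r gives the robot as it stands.
- The arm moves only by the tool arm_command, never from a script. Its arguments are lists of equal length, an entry for each row: "translation": the shift along the tool's x, y, z in m, a list of three; "yaw": the turn about the tool's z in degrees. A call has 1 to 8 rows; each row is the pose to reach, as a shift and turn from the pose commanded when the call began, along the tool's axes at that moment; what a row does not reach only later rows make up. A row lasts 1/10 s, in which the tool goes at most 50 mm and 8.59 degrees, less where a joint would pass 70% of its speed; a pose out of reach is approached as far as the arm can. A call with a gripper value outside its range is refused whole. "grip" is the opening, from 0 (shut) to 1 (fully open), set as the call begins (left out, the last holds). The fingers move at their own pace and stop on an object; "newtons" is the grip in N (left out, the last holds). Time passes only in rows, so rows that repeat a pose let the fingers close. It gives the time, the measured TCP pose, the force, the opening and the grip force at its end, in the units of the state.
- state(): the state, without advancing time (a new reading comes with each control period).
- get_image(name): name is "side" or "top" or "wrist"; returns the picture (420x560x3 uint8, red, green, blue); there is no depth.
- camera_params(name): a dict with "intrinsics" (3x3 intrinsics, pixels), "camera_from_world" (4x4, takes a point from world to camera coordinates); the wrist camera has in their place "T_tool_cam" (4x4, takes a point from camera to tool coordinates, whose origin is the TCP and whose axes are the flange's). Camera axes: x right, y up, looking along -z (the intrinsics and any distortion apply to the point x, -y, -z); pixel columns grow to the right and rows downward; lengths in mm; the calibration is good to about 2 mm. A picture is of the moment at which its call begins: read the wrist's pose just before it. camera_params takes no time and is no camera call.
- r.job_done(): hands the job in; it is judged then, once.
The state is a dict: "t": time; "q": joint angles; "joint_vel": joint speeds; "joint_efforts": joint torques, N m; "tcp_pos": TCP position; "tool_rot": TCP orientation; "wrist_force": force on the tool from outside, world axes, zero at the start; "wrist_torque": the same for the moment, N m; "gripper_width": finger opening in mm; "grip_force": force on a finger pad.
Only numpy, scipy, OpenCV 4.12 (cv2) and the standard library are available. Lean on these libraries where they do the work, as an engineer would, in place of code of your own. Each camera call takes 0.05 s, during which the arm holds its last target. There are 200 camera calls.

### The job

The tissue box was left standing on its end at one end of its place on the desk, the outline of blue tape. Push it over from the side with the oval opening so that it comes down on its back on the taped spot with the opening facing up, and if one end still sticks out, push it along until no part of it reaches out past the outer edge of the tape. Only push it, never lift it off the desk, and leave the other things on the desk where they are.

Things in the scene. Friction and masses are not known exactly. Their poses are not given: they have to be found in the camera images.
- tissue_box: white and teal closed cardboard tissue box, 0.17 to 0.33 kg, standing loose on one end: 85 thick (its x), 115 wide (its y), 225 tall (its z). Origin: centre of the end it stands on. Its -x face has the dark oval opening, its +x face is the plain back. Lying as wanted it is 85 high, its x axis points down and its z axis is level
- box_middle (a point): the middle of the tissue box, 112 above its origin. Pushed at 150 or higher on the opening side, the standing box tips about its lower back edge with hardly any sliding, and falls by itself once it leans some 21 degrees
- foot_a (a point): corner of the box's back at the end it stands on, at its +y side (on the desk at the start and also when it lies as wanted)
- foot_b (a point): the same, at its -y side
- head_a (a point): corner of the box's back at its upper end, +y side (225 up at the start, on the desk when it lies as wanted)
- head_b (a point): the same, -y side
- spot: the box's place: an outline of flat blue tape, 19 wide, 270 (its x) by 184 (its y) over the tape's outer edges. Origin: its centre, on the desk. The box stands at its -x end (from on the tape to 70 outside it), its back turned to the outline within 4 degrees; its fall is along the outline's +x
- cup_a: bystander: clear plastic cup, open, 76 across the rim, 110 tall, standing. Origin: centre of its underside. Not to be moved
- cup_b: bystander: clear plastic cup, the same size, standing. Origin: centre of its underside. Not to be moved
- tumbler: bystander: drinking glass, 72 across, 90 tall, standing. Origin: centre of its underside. Not to be moved
- glue_stick: bystander: yellow glue stick, 28 across, 92 tall, standing. Origin: centre of its underside. Not to be moved
- pen_case: bystander: clear flat case of felt-tip pens, 160 (its x) by 94 by 16 tall, lying. Origin: centre of its underside. Not to be moved
- paper_roll: bystander: white kitchen-paper roll, 110 across, 240 tall, standing. Origin: centre of its underside. Not to be moved
- small_bowl: bystander: small orange bowl, 100 across, 35 tall. Origin: centre of its underside. Not to be moved
Not all that is in view belongs to the job. Leave any green look-alike of the tissue_box alone.

How it is judged (in metres and radians):
At the end, for the whole second after the job is handed in: The tissue box lies flat on its back (within 5 degrees), opening up, at rest, with all four corners of its back within the outer edges of the tape outline (270 by 184 mm) (angle between tissue_box's own x axis and vertical above 3.05 rad and x of foot_a in the frame of spot between -0.135 and 0.135 m and y of foot_a in the frame of spot between -0.092 and 0.092 m and x of foot_b in the frame of spot between -0.135 and 0.135 m and y of foot_b in the frame of spot between -0.092 and 0.092 m and x of head_a in the frame of spot between -0.135 and 0.135 m and y of head_a in the frame of spot between -0.092 and 0.092 m and x of head_b in the frame of spot between -0.135 and 0.135 m and y of head_b in the frame of spot between -0.092 and 0.092 m and linear speed of tissue_box below 0.01 m/s and angular speed of tissue_box below 0.05 rad/s); the robot touches nothing.
It fails at once if the tissue box is lifted off the desk, or tipped over on to another side: both corners of its lower back edge more than 20 mm above the desk (height (world z) of each of foot_a, foot_b above 0.02 m).
It fails at once if the tissue box comes down beside its spot: it lies (leaning more than 80 degrees) with its middle outside the tape outline (angle between tissue_box's own z axis and vertical above 1.4 rad and not (x of box_middle in the frame of spot between -0.135 and 0.135 m and y of box_middle in the frame of spot between -0.092 and 0.092 m)).
It fails at once if another thing on the desk (cup, glass, glue stick, pen case, paper roll, bowl) is moved more than 20 mm (distance of any of cup_a, cup_b, tumbler, glue_stick, pen_case, paper_roll, small_bowl from where it was at the start of the episode above 0.02 m).
It also fails if it takes over 42 s, if anything falls off the work surface, if the arm or the gripper's body presses on something with over 40 N, if the wrist force passes 120 N, or if a joint passes its speed limit or range.

## Working session

There is one attempt and no reset: what is moved stays moved. The work goes in short steps, Python scripts to look and compute and a tool call to move; the robot and the scene stay as the last step left them, time stands still between calls to the robot, and variables do not carry over. Pictures are saved under pics/ and viewed, at most 10 in all, crops included, and the job is handed in when it is done.

Besides the shell and the picture viewer there is one more tool, called in YAML: its name, and indented under it one key for each argument. arm_command: Moves the arm, as the interface text tells. Its arguments: {"type":"object","properties":{"translation":{"type":"array","items":{"type":"array","items":{"type":"number"}}},"yaw":{"type":"array","items":{"type":"number"}},"grip":{"type":"number"},"newtons":{"type":"number"}},"required":["translation","yaw"]}

```bash
mkdir -p pics
cat > h.py <<'E'
import numpy as np, cv2
from bench import state, get_image, camera_params, r
def snap(n,f):
    im=get_image(n); cv2.imwrite(f'pics/{f}.png',im[:,:,::-1]); np.save(f'pics/{f}.npy',im); return im
def proj(n,P):
    c=camera_params(n);K=np.array(c["intrinsics"]);T=np.array(c["camera_from_world"])
    P=np.atleast_2d(P).astype(float);q=P@T[:3,:3].T+T[:3,3]
    q=q*[1,-1,-1];u=q@K.T
    return u[:,:2]/u[:,2:]
def ray(n,uv):
    c=camera_params(n);K=np.array(c["intrinsics"]);T=np.array(c["camera_from_world"])
    uv=np.atleast_2d(uv).astype(float)
    d=np.c_[uv,np.ones(len(uv))]@np.linalg.inv(K).T*[1,-1,-1]
    return -T[:3,:3].T@T[:3,3], d@T[:3,:3]
def onz(n,uv,z):
    o,d=ray(n,uv); return o+d*((z-o[2])/d[:,2])[:,None]
E
python3 - <<'E'
from h import *
np.set_printoptions(precision=1,suppress=True)
for n in("top","side"):
    snap(n,n+"0"); print(n,camera_params(n).keys(),ray(n,[[280,210]]))
a=cv2.imread('pics/top0.png');print(state())
E
```

```text
top dict_keys(['intrinsics', 'camera_from_world']) (array([ 477.7,   84.5, 1157.1]), array([[ 0.1, -0. , -1. ]]))
side dict_keys(['intrinsics', 'camera_from_world']) (array([ 281. ,  889.7, 1005.3]), array([[ 0.2, -0.7, -0.7]]))
{'t': 0.1, 'q': array([-1.3,  0.1,  1.4, -0. ,  1.6, -0. ]), 'joint_vel': array([ 0., -0., -0.,  0., -0.,  0.]), 'joint_efforts': array([  0. , -72.3, -62.4,   0.1,   0. ,  -0. ]), 'tcp_pos': array([ 183.8, -649.3,  218. ]), 'tool_rot': array([-3.1, -0.4,  0. ]), 'wrist_force': array([-1.1,  0.3, -0.2]), 'wrist_torque': array([-0. ,  0.1, -0.1]), 'grip_force': 0.0, 'gripper_width': 92.97490817325426}
```

View pics/top0.png

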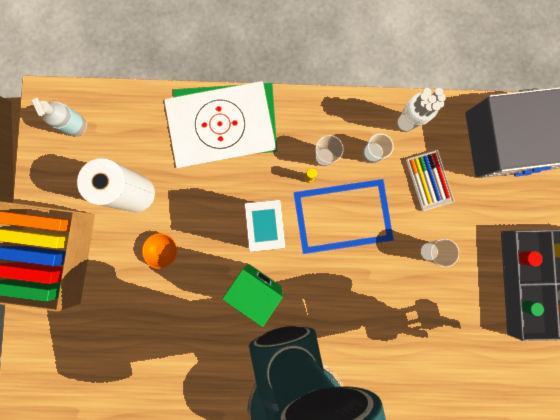

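View pics/side0.png

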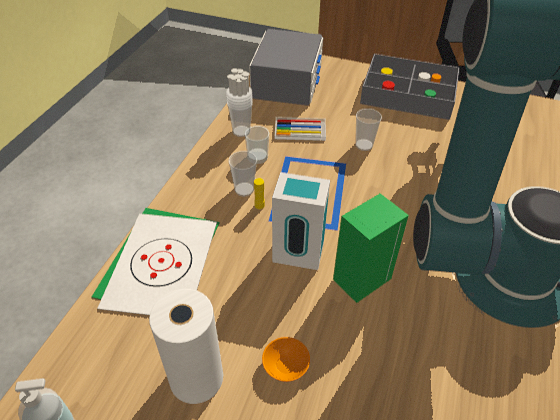

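The top view shows the white/teal box (top face about 247–284, 201–250). The blue outline is just to its right (295–392, 181–252), and the green look-alike is at (253,295). In the side view the oval opening is at (296,236), on the face turned away from the tape. Nearest bystanders are the glue stick (312,174), the cups (329,150) and (378,148), and the tumbler (440,252). Next I measure the tape and the box.

```bash
cat > m.py <<'E'
from h import *
from scipy.optimize import least_squares
np.set_printoptions(precision=1,suppress=True)
im=np.load('pics/top0.npy').astype(int);R,G,B=im[...,0],im[...,1],im[...,2]
m=((B>R+60)&(B>G+40)).astype(np.uint8);m[:, :285]=0;m[:,400:]=0;m[:170]=0;m[260:]=0
c=max(cv2.findContours(m,0,1)[0],key=cv2.contourArea)
P=onz("top",c[:,0,:],0)[:,:2].astype(np.float32)
(x,y),wh,a=cv2.minAreaRect(P);print("tape",x,y,wh,a);print(cv2.boxPoints(((x,y),wh,a)))
m=((R>170)&(G>170)&(B>160)|(B>R+50)&(G>R+50)).astype(np.uint8);m[:,:242]=0;m[:,290:]=0;m[:195]=0;m[256:]=0
c=max(cv2.findContours(m,0,1)[0],key=cv2.contourArea)
P=onz("top",c[:,0,:],225)[:,:2].astype(np.float32)
b=cv2.minAreaRect(P);print("boxtop",b);print(cv2.boxPoints(b))
for n,p in dict(glue=[312,174],cupA=[329,150],cupB=[378,148],tumb=[440,252],roll=[100,181]).items():
    print(n,onz("top",[p],dict(glue=92,roll=240).get(n,100)))
print(onz("top",[[253,265],[282,299],[225,297],[260,325]],225))
print(onz("side",[[272,263],[321,270]],0), onz("side",[[278,174],[329,180],[275,190],[325,199]],225))
E
python3 m.py
```

```text
tape 553.197509765625 -117.82696533203125 (182.38345336914062, 268.8152160644531) 10.189105033874512
[[ 439.7   -1.7]
 [ 487.2 -266.2]
 [ 666.7 -234. ]
 [ 619.2   30.6]]
boxtop ((510.8206787109375, 106.13285827636719), (113.97748565673828, 84.14201354980469), 7.603369235992432)
[[448.8 140.3]
 [459.9  56.9]
 [572.9  72. ]
 [561.7 155.4]]
glue [[658.5 -15.4  92. ]]
cupA [[724.4 -59.4 100. ]]
cupB [[ 734.1 -192.8  100. ]]
tumb [[ 457.1 -362.2  100. ]]
roll [[601.8 491.4 240. ]]
[[416.9 130.4 225. ]
 [340.2  60.3 225. ]
 [341.3 192.9 225. ]
 [279.4 109.6 225. ]]
[[561.8 159.7   0. ]
 [442.1 138.5   0. ]] [[575.5  81.8 225. ]
 [462.   60.7 225. ]
 [563.7 132.8 225. ]
 [453.2 121.4 225. ]]
```

```bash
cat >> h.py <<'E'
def to(p,yawdir=None):
    """tool-frame shift to world point p; yaw (deg) that brings tool y parallel to yawdir"""
    s=state();R=cv2.Rodrigues(np.array(s["tool_rot"]))[0]
    d=R.T@(np.array(p)-s["tcp_pos"]);out=[np.round(d,1)]
    if yawdir is not None:
        v=R.T@np.r_[yawdir,0];a=np.degrees(np.arctan2(-v[0],v[1]));out.append(round((a+90)%180-90,1))
    return out
C=np.array([553.2,-117.8]);SX=np.array([.177,-.984]);SY=np.array([.984,.177])
spot=lambda x,y,z:np.r_[C+x*SX+y*SY,z]
sp=lambda P:((np.atleast_2d(P)[:,:2]-C)@np.c_[SX,SY])
E
python3 - <<'E'
from h import *
np.set_printoptions(precision=3,suppress=True)
print(cv2.Rodrigues(np.array(state()["tool_rot"]))[0],np.array(state()["tool_rot"]))
print(to([510.8-.132*110,106.1+.991*110,350],[.991,.132]))
for a in("top",):print(camera_params("wrist")["T_tool_cam"])
E
```

```text
[[ 0.962  0.272 -0.   ]
 [ 0.272 -0.962  0.001]
 [ 0.    -0.001 -1.   ]] [-3.111 -0.432  0.   ]
[array([ 536.1, -746.8, -131.2]), np.float64(-81.8)]
[[  -0.001    0.964    0.264   72.979]
 [   1.       0.001   -0.001    0.79 ]
 [  -0.001    0.264   -0.964 -165.259]
 [   0.       0.       0.       1.   ]]
```

arm_command:
  translation:
    - [0,0,-0.045]
    - [0.01,-0.01,-0.09]
    - [0.03,-0.04,-0.12]
    - [0.055,-0.077,-0.131]
    - [0.08,-0.112,-0.131]
    - [0.105,-0.147,-0.131]
    - [0.13,-0.182,-0.131]
    - [0.155,-0.217,-0.131]
  yaw: [0,0,-3,-6,-10,-14,-18,-22]
  grip: 0.5

```text
t: 0.9
tcp_pos: [274.0, -396.8, 349.3]
tool_rot: [-2.971, -1.021, -0.0]
wrist_force: [0.4, 0.6, 0.2]
gripper_width: 46.5
grip_force: 0.0
```

```bash
python3 -c "
from h import *
print(state()['t'],state()['tcp_pos'],state()['q'],to([510.8-.132*110,106.1+.991*110,350],[.991,.132]))"
```

```text
0.9 [ 274.02406166 -396.79415385  349.33454215] [-1.01935769e+00 -3.08006795e-01  1.62650074e+00  6.91833692e-05
  1.82335090e+00 -1.10869375e-01] [array([ 5.516e+02, -3.458e+02, -5.000e-01]), np.float64(-59.6)]
```

arm_command:
  translation:
    - [0.038,-0.024,0]
    - [0.076,-0.048,0]
    - [0.114,-0.072,0]
    - [0.152,-0.096,0]
    - [0.19,-0.12,0]
    - [0.228,-0.143,0]
    - [0.266,-0.167,0]
    - [0.304,-0.19,0]
  yaw: [-4,-8,-12,-16,-20,-24,-28,-33]

```text
t: 1.7
tcp_pos: [397.6, -60.1, 349.7]
tool_rot: [2.558, 1.823, 0.001]
wrist_force: [1.7, -0.7, -0.5]
gripper_width: 46.4
grip_force: 0.0
```

```bash
python3 -c "
from h import *
print(state()['t'],state()['tcp_pos'],state()['q'],to([510.8-.132*110,106.1+.991*110,350],[.991,.132]))"
```

```text
1.7 [397.61081905 -60.12855529 349.6929243 ] [-2.13535496e-01 -4.86770440e-01  1.75335201e+00 -9.16523177e-06
  1.87448903e+00  1.18620143e-01] [array([292.4,   3.5,  -0.3]), np.float64(-26.6)]
```

arm_command:
  translation:
    - [0.042,0,0]
    - [0.084,0.001,0]
    - [0.126,0.001,0]
    - [0.168,0.002,0]
    - [0.21,0.002,0]
    - [0.252,0.003,0]
    - [0.292,0.003,0]
    - [0.292,0.003,0]
  yaw: [-4,-8,-12,-16,-20,-24,-26.6,-26.6]

```text
t: 2.5
tcp_pos: [497.0, 216.1, 348.0]
tool_rot: [-2.067, -2.364, 0.003]
wrist_force: [0.6, -1.2, -1.2]
gripper_width: 46.8
grip_force: 0.0
```

```bash
python3 -c "
from h import *
snap('wrist','w1')
print(state()['t'],state()['tcp_pos'],state()['q'],to([510.8-.132*80,106.1+.991*80,172],[.991,.132]))"
```

```text
2.55 [496.55535619 214.32893002 348.42694587] [ 3.60293981e-01 -1.78734460e-01  1.52170172e+00  2.47630131e-05
  1.80092065e+00  2.28499346e-01] [array([-29.1,   0.2, 176.4]), np.float64(-0.0)]
```

View pics/w1.png

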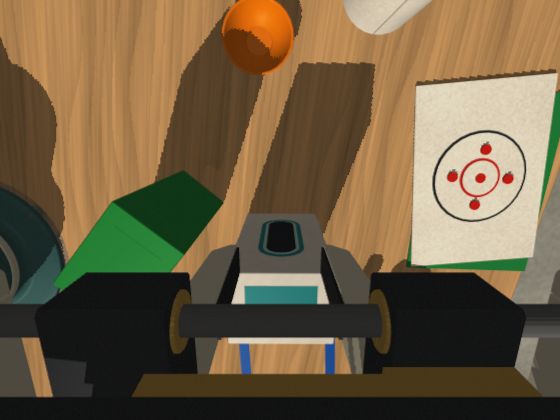

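The wrist view shows the box straight between the fingers: opening at (281,237) on the near face, blue tape beyond at the bottom. The gripper is square to the face and nothing is under it, so I descend behind the opening side.

arm_command:
  translation:
    - [0,0,0.04]
    - [0,0,0.08]
    - [0,0,0.12]
    - [0,0,0.15]
    - [0,0,0.172]
    - [0,0,0.176]
    - [-0.015,0,0.176]
    - [-0.029,0,0.176]
  yaw: [0,0,0,0,0,0,0,0]

```text
t: 3.35
tcp_pos: [500.7, 182.7, 175.2]
tool_rot: [2.073, 2.359, 0.002]
wrist_force: [0.4, -0.3, -0.3]
gripper_width: 46.1
grip_force: 0.0
```

arm_command:
  translation:
    - [-0.005,0,0]
    - [-0.01,0,0]
    - [-0.015,0,0]
    - [-0.02,0,0]
    - [-0.024,0,0]
    - [-0.028,0,0]
    - [-0.032,0,0]
    - [-0.036,0,0]
  yaw: [0,0,0,0,0,0,0,0]

```text
t: 4.15
tcp_pos: [504.9, 148.1, 173.7]
tool_rot: [-2.073, -2.36, -0.0]
wrist_force: [-0.6, 1.2, 1.0]
gripper_width: 46.8
grip_force: 0.4
```

arm_command:
  translation:
    - [-0.005,0,0]
    - [-0.01,0,0]
    - [-0.015,0,0]
    - [-0.02,0,0]
    - [-0.025,0,0]
    - [-0.03,0,0]
    - [-0.035,0,0]
    - [-0.04,0,0]
  yaw: [0,0,0,0,0,0,0,0]

```text
t: 4.95
tcp_pos: [510.0, 108.2, 173.6]
tool_rot: [-2.073, -2.36, 0.0]
wrist_force: [-0.6, 0.4, 0.2]
gripper_width: 46.4
grip_force: 0.1
```

```bash
python3 -c "
from h import *
snap('side','s1');print(state()['tcp_pos'])"
```

```text
[510.0906977  107.66298027 173.60651949]
```

View pics/s1.png

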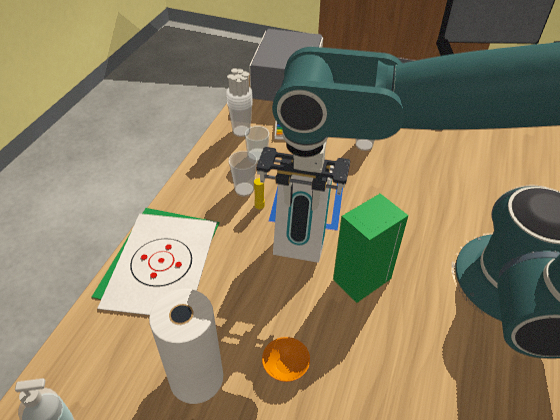

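The box leans away from the pusher: its front foot is raised (about row 258) and its lower back edge is still in place. I keep pushing until it falls.

arm_command:
  translation:
    - [-0.005,0,0]
    - [-0.01,0,0]
    - [-0.015,0,0]
    - [-0.02,0,0]
    - [-0.025,0,0]
    - [-0.03,0,0]
    - [-0.034,0,0]
    - [-0.034,0,0]
  yaw: [0,0,0,0,0,0,0,0]

```text
t: 5.8
tcp_pos: [514.4, 74.4, 173.7]
tool_rot: [2.074, 2.36, -0.0]
wrist_force: [0.2, -0.5, 0.2]
gripper_width: 46.3
grip_force: 0.0
```

arm_command:
  translation:
    - [0.02,0,0]
    - [0.04,0,0]
    - [0.06,0,0]
    - [0.08,0,0]
    - [0.1,0,0]
    - [0.1,0,0]
    - [0.1,0,0]
  yaw: [0,0,0,0,0,0,0]

```text
t: 6.5
tcp_pos: [501.4, 174.1, 173.6]
tool_rot: [2.072, 2.361, -0.0]
wrist_force: [0.2, 0.0, 0.4]
gripper_width: 46.5
grip_force: 0.0
```

```bash
python3 -c "
from h import *
snap('side','s2');snap('top','t2');snap('wrist','w2');print(state()['t'],state()['tcp_pos'])
a=[cv2.imread(f'pics/{n}.png') for n in('s2','t2')]
cv2.imwrite('pics/c2.png',np.hstack([a[0][100:350,200:450],a[1][120:370,200:450]]))"
```

```text
6.65 [501.58600564 173.43764546 173.66622117]
```

View pics/c2.png

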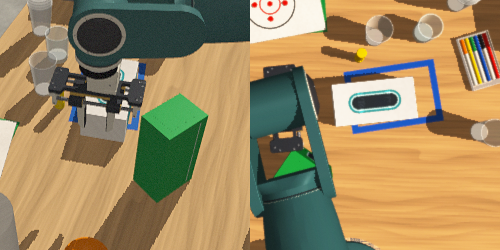

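The box fell on its back with the opening up (crop right half: 332–417 × 77–125, i.e. top-image 282–367 × 197–245). Its foot end sticks out past the left side of the tape. I measure it at 85 mm height.

```bash
cat > mb.py <<'E'
from h import *
import sys
np.set_printoptions(precision=1,suppress=True)
im=np.load(f'pics/{sys.argv[1]}.npy').astype(int);R,G,B=im[...,0],im[...,1],im[...,2]
m=((R>150)&(G>150)&(B>140)).astype(np.uint8);m[:,:270]=0;m[:,400:]=0;m[:185]=0;m[262:]=0
c=max(cv2.findContours(m,0,1)[0],key=cv2.contourArea)
P=onz("top",c[:,0,:],85)[:,:2].astype(np.float32);S=sp(P).astype(np.float32)
b=cv2.minAreaRect(S);print(b);print(cv2.boxPoints(b));print(S.min(0),S.max(0))
E
python3 mb.py t2; python3 -c "
from h import *
s=state();R=cv2.Rodrigues(np.array(s['tool_rot']))[0]
print(R)"
```

```text
((-67.30372619628906, -10.396190643310547), (116.15711975097656, 224.65208435058594), 87.5325698852539)
[[-182.   -63.6]
 [  42.4  -73.3]
 [  47.4   42.8]
 [-177.    52.5]]
[-181.2  -70.7] [46.5 51.8]
[[-1.28249492e-01  9.91741936e-01  3.00823958e-05]
 [ 9.91741927e-01  1.28249495e-01 -1.28427399e-04]
 [-1.31224890e-04  1.33632244e-05 -9.99999991e-01]]
```

```bash
python3 -c "
from h import *
print(spot(-205,12,32),to(spot(-205,12,32)))"
```

```text
[528.723  86.044  32.   ] [array([-90.1,  15.7, 141.7])]
```

arm_command:
  translation:
    - [-0.04,0.007,0]
    - [-0.075,0.013,0]
    - [-0.09,0.016,0]
    - [-0.09,0.016,0.04]
    - [-0.09,0.016,0.08]
    - [-0.09,0.016,0.115]
    - [-0.09,0.016,0.14]
    - [-0.09,0.016,0.14]
  yaw: [0,0,0,0,0,0,0,0]
  grip: 0.3

```text
t: 7.45
tcp_pos: [527.1, 86.5, 30.3]
tool_rot: [-2.072, -2.357, 0.006]
wrist_force: [-0.2, 0.2, 0.6]
gripper_width: 27.9
grip_force: 0.0
```

arm_command:
  translation:
    - [-0.006,0,0]
    - [-0.012,0,0]
    - [-0.018,0,0]
    - [-0.024,0,0]
    - [-0.03,0,0]
    - [-0.036,0,0]
    - [-0.042,0,0]
    - [-0.045,0,0]
  yaw: [0,0,0,0,0,0,0,0]

```text
t: 8.25
tcp_pos: [534.8, 41.7, 33.7]
tool_rot: [2.074, 2.36, 0.0]
wrist_force: [-0.2, 2.4, 2.7]
gripper_width: 27.9
grip_force: 1.3
```

```bash
python3 -c "
from h import *
snap('top','t3');p=state()['tcp_pos'];print(state()['t'],p,sp(p))"; python3 mb.py t3
```

```text
8.3 [534.78437667  41.47574508  33.59520936] [[-159.98689849   10.07083353]]
((9.744590759277344, -15.124137878417969), (115.64187622070312, 126.45010375976562), 87.63717651367188)
[[-55.8 -70.3]
 [ 70.5 -75.5]
 [ 75.3  40. ]
 [-51.   45.3]]
[-55.5 -73.7] [74.6 44. ]
```

The head end is now at x = +73, so the box moved 28 mm and its centre is about −39. I push 39 mm more, then back off.

arm_command:
  translation:
    - [-0.006,0,0]
    - [-0.012,0,0]
    - [-0.018,0,0]
    - [-0.024,0,0]
    - [-0.03,0,0]
    - [-0.035,0,0]
    - [-0.039,0,0]
    - [-0.039,0,0]
  yaw: [0,0,0,0,0,0,0,0]

```text
t: 9.1
tcp_pos: [539.8, 3.0, 33.6]
tool_rot: [2.074, 2.36, -0.0]
wrist_force: [0.2, 0.5, 0.8]
gripper_width: 28.0
grip_force: 0.0
```

arm_command:
  translation:
    - [0.01,0,0]
    - [0.025,0,0]
    - [0.025,0,-0.04]
    - [0.025,0,-0.085]
    - [0.04,0,-0.13]
    - [0.06,0,-0.17]
    - [0.1,0,-0.2]
    - [0.14,0,-0.21]
  yaw: [0,0,0,0,0,0,0,0]

```text
t: 9.9
tcp_pos: [521.7, 144.8, 247.7]
tool_rot: [2.072, 2.358, 0.006]
wrist_force: [0.9, -0.5, -0.2]
gripper_width: 27.7
grip_force: 0.0
```

arm_command:
  translation:
    - [0.03,0,-0.01]
    - [0.06,0,-0.02]
    - [0.08,0,-0.03]
    - [0.08,0,-0.03]
  yaw: [0,0,0,0]

```text
t: 10.3
tcp_pos: [510.6, 224.9, 274.9]
tool_rot: [2.069, 2.363, 0.003]
wrist_force: [0.1, -0.6, -0.1]
gripper_width: 28.4
grip_force: 0.0
```

```bash
python3 -c "
from h import *
snap('top','t4');p=state()['tcp_pos'];print(state()['t'],p,sp(p),state()['wrist_force'])
a=cv2.imread('pics/t4.png')[90:310,190:490];cv2.imwrite('pics/c4.png',cv2.resize(a,None,fx=2.5,fy=2.5))"; python3 mb.py t4
```

```text
10.35 [510.77468941 223.5532271  273.9547456 ] [[-343.40085544   18.67301558]] [-0.48720228  0.00895608  0.06065607]
((0.151336669921875, -14.840816497802734), (116.09046936035156, 224.41233825683594), 87.3779067993164)
[[-114.6  -67.7]
 [ 109.6  -78. ]
 [ 114.9   38. ]
 [-109.3   48.3]]
[-113.7  -75.9] [114.4  47.9]
```

View pics/c4.png

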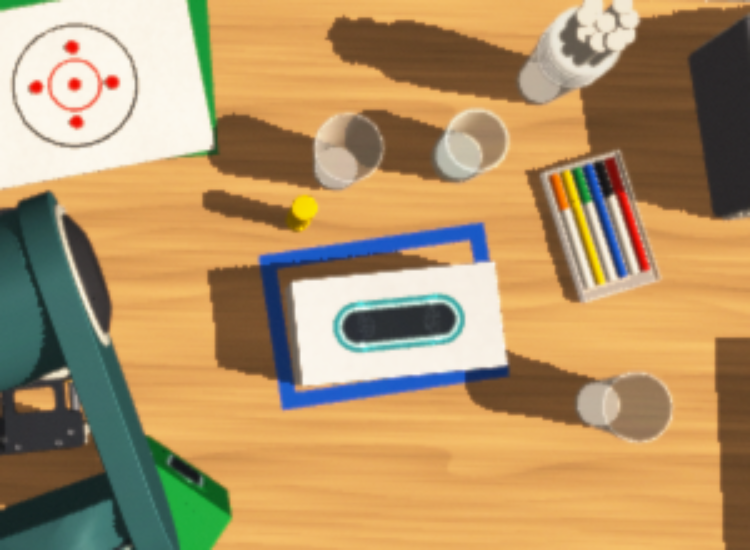

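The box lies opening up at (400,322) in the crop. Its corners, corrected for height, are within x ±115 and y −78 to +48 (limits ±135 and ±92). The other things look undisturbed and the arm is clear, so I hand in.

```bash
python3 -c "
from bench import r
print(r.job_done())"
```

```text
the job is handed in; nothing more can be done
None
```

The tissue box lies on its back with the opening up, all four corners measured at least 14 mm inside the tape's outer edge and the other things undisturbed in the last picture; the job was handed in at about 10.4 s, and no verdict came back.

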